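# Pair the lamp-housing covers with their housings

## Robot

A 6-joint arm with a two-finger parallel gripper is mounted at the origin on the work surface. World frame = base frame: x ahead of the robot, y to its left, z up, the work surface at z = 0. Lengths are in m, angles in degrees, forces in N, time in s.
With the tool pointing down it reaches from about 0.3 to 0.75 m from the base axis. Payload 8.5 kg.
Tool frame: the origin (TCP) lies at the centre of the arm's flange, where the gripper is bolted on; the fingertips stand 173 mm ahead of it and the grasp point (between the pads) lies env.pinch_z ahead of it (env.pinch_z is the distance from the TCP to the grasp point, in m); z points along the fingers, y is the line along which they close (so a half turn about z gives the same grasp; the last joint's range is limited). The gripper opens to 85 mm and grips with 20 to 120 N. Pads are 22 mm wide; open, the fingers measure 114 mm over their backs; the gripper's body (76 mm by 85 mm) begins 54 mm behind the grasp point. The pads swing forward as they close: fully open they stand 13 mm farther back than shut.
Start: joints at [55.502, 21.807, 74.336, -0, 83.858, -12.336], TCP at [0.207, 0.509, 0.405] pointing down, gripper open.
Joint ranges: [-178.18, 178.18], [-50.72, 133.34], [12.68, 142.11], [-81.47, 261.47], [9.98, 163.14], [-165.26, 165.26]. Speed limits (degrees/s): [136.94, 136.94, 180, 180, 180, 180].

## Interface

Orientations are given as a 3x3 rotation matrix whose columns are the frame's x, y, z axes.
In Python, from rig import env, get_image, job, spotter gives the robot as it stands. The module is installed in compiled form; this text tells all that it offers.
- The arm moves only by the shell command python3 -m creep 'ROWS' [FORCE]. ROWS is text: rows parted by semicolons, each of 7 numbers parted by spaces: the turn, a rotation vector about the tool's x, y, z in units of 8 degrees (1.0 is 8 degrees), then the shift along the tool's x, y, z in units of 30 mm (1.0 is 30 mm), then the finger opening in mm, from 0 to 85.4. A call has 1 to 12 rows; each row is the pose to reach, as a shift and turn from the pose commanded when the call began, along the tool's axes at that moment; what a row does not reach only later rows make up. A row lasts 1/10 s, in which the tool goes at most 50 mm and 8.59 degrees, less where a joint would pass 70% of its speed; a pose out of reach is approached as far as the arm can. A call with a gripper value outside its range is refused whole. The fingers move at their own pace and stop on an object; FORCE is the grip in N (left out, the last holds). Time passes only in rows, so rows that repeat a pose let the fingers close. It gives the time, the measured TCP pose, the force, the opening and the grip force at its end, in the units of the state.
- env.observe(): the state, without advancing time (a new reading comes with each control period).
- get_image(name): name is "scene" or "top" or "wrist"; returns a dict with "image" (400x640x3 uint8, blue, green, red), "depth" (400x640 float32, m along the optical axis (not along the pixel's ray), 0 where there is no reading), "intrinsics" (3x3 intrinsics, pixels), "view" (4x4, takes a point from world to camera coordinates). Camera axes: x right, y up, looking along -z (the intrinsics and any distortion apply to the point x, -y, -z); pixel columns grow to the right and rows downward; lengths in m; the calibration is good to about 2 mm. A picture is of the moment at which its call begins.
- job.close_job(): hands the job in; it is judged then, once.
Trained networks look in a picture, given as the dict that the camera call returned (one of the last four; its "shot" number tells which), for a name from the list of things; names that differ only in an ending like _2 or _b are one class to them, and where a whole thing is asked for, a point or a joint stands for the part that bears it (a point fixed in the world has none). Each returns a list of dicts, best first, with "p" (0 to 1); they miss things now and then, are a little off and sometimes report something else, mostly with a low value. They report only what shows in the picture. A call takes as long as a camera call. They do not tell look-alikes from the thing itself.
- spotter.boxes_of(label, picture): "xy" ([column, row] in pixels, amid what is visible of it).
The state is a dict: "time_s": time; "q": joint angles; "qvel": joint speeds; "joint_efforts": joint torques, N m; "position": TCP position; "tool_rot": TCP orientation; "ft_force": force on the tool from outside, world axes, zero at the start; "wrist_torque": the same for the moment, N m; "grip_width": finger opening in m; "gripper_force": force on a finger pad.
Only numpy, scipy, OpenCV 4.12 (cv2) and the standard library are available. Lean on these libraries where they do the work, as an engineer would, in place of code of your own. Each camera call takes 0.05 s, during which the arm holds its last target. There are 200 camera calls.

## Task

Two blue covers lie on the sloped rack under the bar shelf, one square and one narrow. Put each cover on the open lamp housing of its own shape and press it gently down, past the stiff plunger, until it sits level and fully home on the rim, then let go. Leave the lamp tester, grille, filter glass and lens hood where they are.

Things in the scene. Friction and masses are not known exactly. Their poses are not given: they have to be found in the camera images.
- square_cover: Square blue enamel cover, an inverted tray 115 (x) by 115 mm (y), 30 mm deep; walls and top 3 mm thick (inside 109 x 109, 27 deep), about 300 g. Origin: centre of the skirt's lower, open edge; z points out through the top. Starts on the rack's slope, open side against it, x pointing up the slope, lower edge at the lip. May go on in any of four directions.
- square_handle (a point): Middle of the square cover's solid ridge handle, 47 mm above the cover's origin along its z. The ridge is 44 mm long (cover x), 12 mm thick (cover y) and stands 34 mm up from the cover's top (30 to 64 mm above the origin): pinch it across its thickness.
- narrow_cover: Narrow blue enamel cover, an inverted tray 115 (x) by 75 mm (y), 30 mm deep; walls and top 3 mm thick (inside 109 x 69, 27 deep), about 240 g. Origin: centre of the skirt's lower, open edge; z points out through the top. Starts on the rack's slope, open side against it, x pointing up the slope, lower edge at the lip. Its x goes along the housing's x, either way round.
- narrow_handle (a point): Middle of the narrow cover's solid ridge handle, 47 mm above the cover's origin along its z. The ridge is 44 mm long (cover x), 12 mm thick (cover y) and stands 34 mm up from the cover's top (30 to 64 mm above the origin): pinch it across its thickness.
- square_housing: square aluminium lamp housing, fixed: upright open-topped box 104 (x) by 104 mm (y), 60 mm high. Origin: centre of its underside, z up. The square cover's skirt goes down outside its walls with 2.5 mm play each side until its top lies on the rim, cover origin then 33 mm above this one. Which housing stands nearer the rack varies.
- narrow_housing: narrow aluminium lamp housing, fixed: upright open-topped box 104 (x) by 64 mm (y), 60 mm high. Origin: centre of its underside, z up. The narrow cover's skirt goes down outside its walls with 2.5 mm play each side until its top lies on the rim, cover origin then 33 mm above this one. Which housing stands nearer the rack varies.
- square_housing_plunger (a joint): Push of the interlock plunger, a steel pin 18 mm across amid the square housing, under the cover's middle, m. At 0 its tip is 10 mm above the rim; grows downward; 0.010 (flush) when the cover is home. Starts at 0 to 0.003. Stiff and damped: about 10 N plus 1.5 N per 10 mm/s, no spring, stays where left; the cover's weight will not move it.
- narrow_housing_plunger (a joint): Push of the interlock plunger, a steel pin 18 mm across amid the narrow housing, under the cover's middle, m. At 0 its tip is 10 mm above the rim; grows downward; 0.010 (flush) when the cover is home. Starts at 0 to 0.003. Stiff and damped: about 10 N plus 1.5 N per 10 mm/s, no spring, stays where left; the cover's weight will not move it.
- rack: Fixed steel rack, 340 mm wide (y). Origin: under its middle on the desk, z up; -x is its front, towards the robot. Its plate slopes at 28 degrees, rising towards +x, from a foot at x -60, z 62 mm. The covers lie side by side, centred 72 to 88 mm either side of its middle (which is where varies), at x -9, z 89 mm.
- rack_lip (a point): Middle of the top edge of the lip along the foot of the slope; the lip stands 14 mm out, square to the slope, and keeps covers from sliding. To take a cover out, lift it 20 mm square to the slope, draw it level towards the rack's -x for 120 mm, then raise it.
- rack_bar (a point): Middle of the front bar of the shelf over the covers: three round 10 mm bars along the rack's y, 214 mm above the desk at rack x -10, 35 and 80 mm, on posts at y +-165 mm. They overhang the handles: a gripper pointing straight down does not fit, one leaning with the slope (28 degrees) passes below the front bar.
- tester: Black steel lamp tester with a red rocker switch and a lamp socket, 110 (x) x 160 (y) x 85 mm high, 1.4 kg, loose. Origin: centre of its underside. Not to be disturbed.
- grille: Steel cooling grille lying flat, 120 x 90 x 8 mm, loose. Origin: centre of its underside. Not to be disturbed.
- filter_glass: Amber heat-filter glass lying flat, 70 x 70 x 5 mm, loose. Origin: centre of its underside. Not to be disturbed.
- lens_hood: Black plastic lens hood, an open ring 90 mm across, 60 mm high, loose. Origin: centre of its underside. Not to be disturbed.
Mind the look-alikes: they are no part of the job. What is shaped like the square_cover but orange or purple is not meant.

How it is judged (in metres and radians):
At the end, for the whole second after the job is handed in: Each cover sits on the housing of its own shape: centres within 6 mm, its origin 28 to 35.5 mm above the housing's, level within 0.06 rad, in line within 0.12 rad (square: any of four ways; narrow: either way round), its plunger down more than 7 mm; covers at rest and released (horizontal distance between square_cover and square_housing below 0.006 m and z of square_cover in the frame of square_housing between 0.028 and 0.0355 m and angle between each of square_cover, narrow_cover's own z axis and vertical below 0.06 rad and (angle between the x axis of square_cover and the x axis of square_housing, either way round below 0.12 rad or angle between the x axis of square_cover and the y axis of square_housing, either way round below 0.12 rad) and value of joint each of square_housing_plunger, narrow_housing_plunger above 0.007 m and linear speed of each of square_cover, narrow_cover below 0.02 m/s and horizontal distance between narrow_cover and narrow_housing below 0.006 m and z of narrow_cover in the frame of narrow_housing between 0.028 and 0.0355 m and angle between the x axis of narrow_cover and the x axis of narrow_housing, either way round below 0.12 rad); the robot touches nothing.
It fails at once if the lamp tester is moved more than 20 mm (distance of tester from where it was at the start of the episode above 0.02 m).
It fails at once if the cooling grille is moved more than 20 mm (distance of grille from where it was at the start of the episode above 0.02 m).
It fails at once if the heat-filter glass is moved more than 20 mm (distance of filter_glass from where it was at the start of the episode above 0.02 m).
It fails at once if the lens hood is moved more than 20 mm (distance of lens_hood from where it was at the start of the episode above 0.02 m).
It fails at once if a cover is forced on a housing with more than 150 N (contact force between any of square_cover, narrow_cover and square_housing above 150 N or contact force between any of square_cover, narrow_cover and narrow_housing above 150 N).
It also fails if it takes over 69 s, if anything falls off the work surface, if the arm or the gripper's body presses on something with over 40 N, if the wrist force passes 120 N, or if a joint passes its speed limit or range.

## Working session

There is one attempt and no reset: what is moved stays moved. The work goes in short steps, Python scripts to look and compute and a shell command to move; the robot and the scene stay as the last step left them, time stands still between calls to the robot, and variables do not carry over. Pictures are saved under pics/ and viewed, at most 10 in all, crops included, and the job is handed in when it is done.

```bash
mkdir -p pics; cat > h.py <<'E'
import numpy as np, cv2
from rig import env, get_image, job, spotter
def pts(p):
    """world points per pixel"""
    d=p["depth"]; K=np.array(p["intrinsics"]); h,w=d.shape
    u,v=np.meshgrid(np.arange(w),np.arange(h))
    x=(u-K[0,2])/K[0,0]*d; y=(v-K[1,2])/K[1,1]*d
    c=np.stack([x,-y,-d,np.ones_like(d)],-1)
    W=c@np.linalg.inv(np.array(p["view"])).T
    W=W[...,:3]; W[d==0]=np.nan
    return W
E
python3 - <<'E'
from h import *
s=env.observe(); print(s["position"],s["q"],env.pinch_z,s["time_s"])
for n in ("top","scene"):
    p=get_image(n); cv2.imwrite(f"pics/{n}0.png",p["image"]); W=pts(p)
    np.savez(f"{n}0.npz",W=W,im=p["image"])
    for l in "square_cover narrow_cover square_handle narrow_handle square_housing narrow_housing rack tester grille filter_glass lens_hood".split():
        for r in spotter.boxes_of(l,p)[:3]:
            c,rr=map(int,np.round(r["xy"])); print(n,l,round(r["p"],2),c,rr,W[rr,c].round(3))
E
```

```text
[0.20743545 0.5093256  0.40411432] [ 5.55031491e+01  2.18400946e+01  7.43857161e+01  1.83884517e-03
  8.38585530e+01 -1.23370691e+01] 0.1547 0.0
top square_cover 0.79 344 269 [ 0.354 -0.09   0.064]
top square_cover 0.63 221 294 [0.286 0.273 0.061]
top narrow_cover 0.91 186 192 [0.581 0.353 0.145]
top square_handle 0.96 241 173 [0.632 0.197 0.148]
top square_handle 0.96 342 267 [ 0.36  -0.084  0.067]
top square_handle 0.9 223 290 [0.294 0.273 0.033]
top narrow_handle 0.76 188 190 [0.59  0.355 0.116]
top square_housing 0.58 330 203 [ 0.548 -0.053  0.07 ]
top narrow_housing 0.92 415 201 [ 0.55  -0.304  0.068]
top rack 0.73 207 166 [0.66  0.303 0.106]
top tester 0.81 357 124 [ 0.784 -0.138  0.068]
top grille 0.89 296 126 [0.796 0.047 0.009]
top filter_glass 0.66 278 262 [0.373 0.109 0.001]
top filter_glass 0.47 418 196 [ 0.565 -0.314  0.068]
top lens_hood 0.87 432 148 [ 0.719 -0.377  0.006]
top lens_hood 0.46 205 166 [0.659 0.308 0.111]
scene square_cover 0.86 444 207 [0.309 0.292 0.03 ]
scene square_cover 0.78 371 267 [0.743 0.238 0.215]
scene square_cover 0.7 318 179 [ 0.372 -0.072  0.037]
scene narrow_cover 0.69 447 279 [0.639 0.374 0.137]
scene square_handle 0.77 369 268 [0.69  0.217 0.141]
scene square_handle 0.72 317 178 [ 0.365 -0.079  0.033]
scene square_handle 0.59 438 204 [0.302 0.273 0.028]
scene narrow_handle 0.79 448 271 [0.61 0.37 0.13]
scene narrow_handle 0.52 291 212 [ 0.552 -0.059  0.064]
scene square_housing 0.6 296 220 [ 0.55  -0.046  0.038]
scene narrow_housing 0.95 216 192 [ 0.562 -0.301  0.042]
scene rack 0.7 420 274 [0.609 0.313 0.085]
scene tester 0.87 210 269 [ 0.809 -0.129  0.07 ]
scene tester 0.51 424 274 [0.604 0.321 0.084]
scene grille 0.77 276 312 [ 0.8    0.04  -0.002]
scene filter_glass 0.72 445 272 [0.692 0.37  0.219]
scene filter_glass 0.58 376 208 [0.375 0.117 0.005]
scene lens_hood 0.8 170 224 [ 0.695 -0.365  0.003]
```

View pics/top0.png

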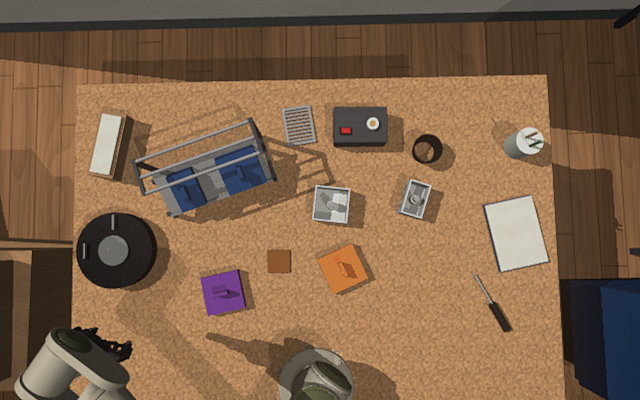

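View pics/scene0.png

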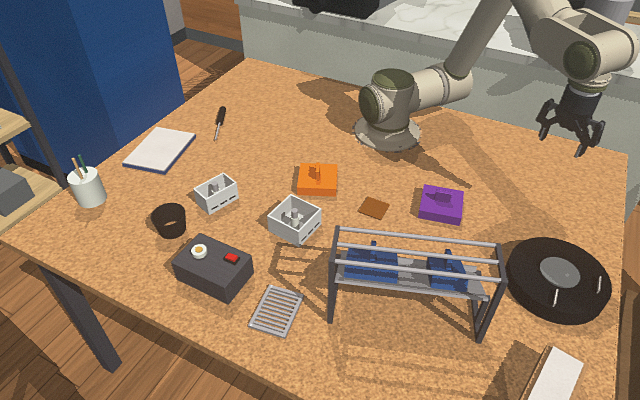

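The top view shows the rack with the square blue cover at (241,170) and the narrow one at (180,190). The square housing is at (331,204) and the narrow housing at (415,199). The orange (344,268) and purple (222,292) look-alikes are not part of the job. Next I'll fit the poses from depth.

```bash
cat > fit.py <<'E'
from h import *
from scipy.optimize import minimize
def rect(P):
    (c,s,a)=cv2.minAreaRect(P[:,:2].astype(np.float32)*1000); return np.round(c,1),np.round(s,1),round(a,1)
E
python3 - <<'E'
from fit import *
for n in ("top","scene"):
    f=np.load(n+"0.npz"); W=f["W"]; im=f["im"].astype(int); z=W[...,2]
    for nm,c in (("sq",(.55,-.055)),("nar",(.56,-.305))):
        m=(abs(z-.06)<.008)&(np.hypot(W[...,0]-c[0],W[...,1]-c[1])<.09)
        print(n,nm,m.sum(),rect(W[m]),np.median(z[m]))
    m=(abs(z-.217)<.012)&(np.hypot(W[...,0]-.64,W[...,1]-.3)<.25)&(W[...,1]>.05)
    print(n,"bars",m.sum(),rect(W[m]))
    b=(im[...,0]>im[...,2]*1.7)&(im[...,0]>40)&(np.hypot(W[...,0]-.64,W[...,1]-.3)<.2)&(z>.06)&(z<.2)
    k,lab=cv2.connectedComponents(b.astype(np.uint8))
    for i in range(1,k):
        P=W[lab==i]
        if len(P)>60: print(n,"blue",len(P),rect(P),P.mean(0).round(3),P.min(0).round(3),P.max(0).round(3))
E
```

```text
top sq 213 (array([545.3, -56.5]), array([103.9, 104.1]), 83.0) 0.060574214254471626
top nar 205 (array([ 556.7, -309.2]), array([ 64.5, 104.1]), 71.3) 0.06035146047829221
top bars 1715 (array([668. , 302.4]), array([104.1, 341.8]), 18.9)
top blue 297 (array([688.5, 219.2]), array([ 28. , 114.4]), 18.6) [0.686 0.219 0.137] [0.66  0.162 0.113] [0.717 0.276 0.148]
top blue 1055 (array([629. , 199.3]), array([ 73.2, 114.6]), 19.1) [0.629 0.199 0.113] [0.578 0.136 0.088] [0.682 0.263 0.158]
top blue 177 (array([634.2, 376.6]), array([26.8, 75.4]), 17.9) [0.631 0.374 0.137] [0.611 0.338 0.118] [0.653 0.415 0.149]
top blue 657 (array([575.6, 356.2]), array([74.4, 76.3]), 18.8) [0.575 0.356 0.114] [0.531 0.311 0.088] [0.62  0.402 0.159]
scene sq 443 (array([545.1, -54.9]), array([109.2, 108.3]), 83.5) 0.058420790923020105
scene nar 320 (array([ 556.5, -307. ]), array([ 72.5, 106.2]), 71.4) 0.05843732177153266
scene bars 2941 (array([670. , 304.6]), array([104.4, 342.2]), 18.8)
scene blue 140 (array([619.3, 224.9]), array([55.6, 58.3]), 14.2) [0.612 0.226 0.108] [0.587 0.2   0.092] [0.652 0.253 0.15 ]
scene blue 69 (array([663.6, 186.3]), array([15.9, 60.3]), 19.9) [0.665 0.185 0.126] [0.654 0.157 0.119] [0.681 0.216 0.133]
scene blue 119 (array([568.6, 383.3]), array([43.7, 58.7]), 87.1) [0.573 0.382 0.116] [0.539 0.36  0.095] [0.599 0.404 0.15 ]
scene blue 128 (array([689.4, 221.4]), array([  6.2, 112.3]), 18.7) [0.689 0.222 0.14 ] [0.669 0.167 0.135] [0.708 0.274 0.145]
scene blue 262 (array([699. , 224.2]), array([  9.8, 113.2]), 17.9) [0.698 0.224 0.122] [0.678 0.169 0.113] [0.718 0.278 0.132]
scene blue 68 (array([638.3, 370.1]), array([ 6.4, 56. ]), 19.8) [0.639 0.369 0.14 ] [0.628 0.343 0.134] [0.649 0.396 0.146]
scene blue 116 (array([648.9, 370.3]), array([ 8.1, 49. ]), 20.8) [0.649 0.37  0.122] [0.639 0.346 0.114] [0.658 0.394 0.129]
```

```bash
cat >> h.py <<'E'
from scipy.spatial.transform import Rotation as Rn
def axes(yaw,lean=0,flip=1):
    """tool rotation: z into slope; tool x = flip*cover x; lean=28 on the rack, 0 level"""
    a=np.radians(yaw); l=np.radians(lean); h=np.array([np.cos(a),np.sin(a),0]); up=np.array([0,0,1.])
    cx=np.cos(l)*h+np.sin(l)*up; cz=-np.sin(l)*h+np.cos(l)*up
    x=flip*cx; z=-cz; return np.stack([x,np.cross(z,x),z],1)
def plan(R,grasp):
    """print turn/shift (move units) bringing the grasp point to `grasp` with rotation R"""
    s=env.observe(); R0=np.array(s["tool_rot"]); p0=np.array(s["position"])
    p=np.array(grasp)-env.pinch_z*R[:,2]
    print("turn",(np.degrees(Rn.from_matrix(R0.T@R).as_rotvec())/8).round(3),"shift",(R0.T@(p-p0)/.03).round(3),"tcp",p.round(3))
YR=18.8; O=np.array([.6359,.2922,0])
def rack(x,y,z): return O+axes(YR,0)[:,0]*x+np.array([-np.sin(np.radians(YR)),np.cos(np.radians(YR)),0])*y+np.array([0,0,z])
E
python3 - <<'E'
from h import *
print(np.round(env.observe()["tool_rot"],3))
n=np.array([-np.sin(np.radians(28)),np.cos(np.radians(28))])
for nm,y in (("sq",-.0855),("nar",.080)):
  for f in (1,-1):
    for back in (.1,0):
        k=n*(.053+back); print(nm,f,back); plan(axes(YR,28,f),rack(-.009+k[0],y,.089+k[1]))
E
```

```text
[[-0.926  0.377 -0.   ]
 [ 0.377  0.926 -0.   ]
 [-0.    -0.    -1.   ]]
sq 1 0.1
turn [-4.226  1.579 16.948] shift [-13.963  -6.821   1.468] tcp [0.518 0.162 0.361]
sq 1 0
turn [-4.226  1.579 16.948] shift [-15.144  -5.795   4.411] tcp [0.563 0.177 0.272]
sq -1 0.1
turn [-1.251 -3.348 -5.016] shift [-13.963  -6.821   1.468] tcp [0.518 0.162 0.361]
sq -1 0
turn [-1.251 -3.348 -5.016] shift [-15.144  -5.795   4.411] tcp [0.563 0.177 0.272]
nar 1 0.1
turn [-4.226  1.579 16.948] shift [-10.346  -2.655   1.468] tcp [0.465 0.318 0.361]
nar 1 0
turn [-4.226  1.579 16.948] shift [-11.528  -1.629   4.411] tcp [0.509 0.334 0.272]
nar -1 0.1
turn [-1.251 -3.348 -5.016] shift [-10.346  -2.655   1.468] tcp [0.465 0.318 0.361]
nar -1 0
turn [-1.251 -3.348 -5.016] shift [-11.528  -1.629   4.411] tcp [0.509 0.334 0.272]
```

```bash
python3 -m creep '-1.25 -3.35 -5.02 -13.96 -6.82 1.47 60;-1.25 -3.35 -5.02 -13.96 -6.82 1.47 60;-1.25 -3.35 -5.02 -13.96 -6.82 1.47 60;-1.25 -3.35 -5.02 -13.96 -6.82 1.47 60;-1.25 -3.35 -5.02 -13.96 -6.82 1.47 60;-1.25 -3.35 -5.02 -13.96 -6.82 1.47 60;-1.25 -3.35 -5.02 -13.96 -6.82 1.47 60;-1.25 -3.35 -5.02 -13.96 -6.82 1.47 60;-1.25 -3.35 -5.02 -13.96 -6.82 1.47 60;-1.25 -3.35 -5.02 -13.96 -6.82 1.47 60;-1.25 -3.35 -5.02 -13.96 -6.82 1.47 60;-1.25 -3.35 -5.02 -13.96 -6.82 1.47 60' 40
python3 - <<'E'
from fit import *
p=get_image("wrist"); cv2.imwrite("pics/w1.png",p["image"]); W=pts(p); np.savez("w1.npz",W=W,im=p["image"])
n=np.array([-np.sin(np.radians(28)),np.cos(np.radians(28))])
k=n*.053; plan(axes(YR,28,-1),rack(-.009+k[0],-.0855,.089+k[1]))
R=axes(YR,28,1); o=rack(-.009,-.0855,.089)
im=p["image"].astype(int); C=(W-o)@np.stack([R[:,0],-R[:,1],-R[:,2]],1)  # cover frame
b=(im[...,0]>im[...,2]*1.6)&(im[...,0]>40)&(abs(C[...,0])<.09)&(abs(C[...,1])<.09)
for lo,hi in ((.02,.036),(.058,.07)):
    m=b&(C[...,2]>lo)&(C[...,2]<hi); print(m.sum(),rect(C[m]),np.median(C[m],0).round(4),np.percentile(C[m],2,0).round(4),np.percentile(C[m],98,0).round(4))
print(spotter.boxes_of("square_handle",p)[:2])
E
```

```text
time_s: 2.4
position: [0.5181, 0.1617, 0.3604]
tool_rot: [[-0.836, -0.322, 0.444], [-0.284, 0.947, 0.151], [-0.469, 0.0, -0.883]]
ft_force: [0.2, 1.4, -0.5]
grip_width: 0.0601
gripper_force: 0.0
turn [ 0.003 -0.002  0.005] shift [-0.011 -0.024  3.337] tcp [0.563 0.177 0.272]
18573 (array([-0.8,  0.4]), array([115.4, 114.9]), 0.0) [-0.0096  0.0002  0.0307] [-0.0575 -0.0544  0.0292] [0.0531 0.0553 0.032 ]
1012 (array([-1.4,  0.7]), array([43.6, 12. ]), 0.3) [-0.0038  0.001   0.0645] [-0.0228 -0.0052  0.0612] [0.0189 0.0066 0.0658]
[{'xy': [325.4, 182.9], 'p': 0.61}]
```

View pics/w1.png

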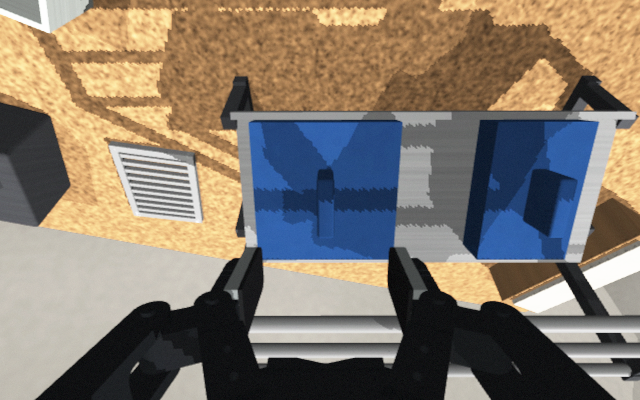

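The wrist view shows the square cover's ridge at (325,205) between the fingers and the narrow one at (550,203). The fit agrees with the model to about 1 mm, so I'll go in and grip.

```bash
python3 -m creep '0 0 0 0.01 -0.02 1.2 60;0 0 0 0.01 -0.02 2.2 60;0 0 0 0.01 -0.02 2.9 60;0 0 0 0.01 -0.02 3.33 50;0 0 0 0.01 -0.02 3.33 30;0 0 0 0.01 -0.02 3.33 5;0 0 0 0.01 -0.02 3.33 5;0 0 0 0.01 -0.02 3.33 5;0 0 0 0.01 -0.02 3.33 5;0 0 0 0.01 -0.02 3.33 5;0 0 0 0.01 -0.02 3.33 5;0 0 0 0.01 -0.02 3.33 5' 80; python3 -m creep '0 0 0 0 0 0 5;0 0 0 0 0 0 5;0 0 0 0 0 0 5' 80
```

```text
time_s: 3.7
position: [0.5621, 0.1765, 0.2737]
tool_rot: [[-0.835, -0.323, 0.446], [-0.285, 0.946, 0.152], [-0.471, -0.0, -0.882]]
ft_force: [-5.6, 1.2, 6.6]
grip_width: 0.0107
gripper_force: 79.3
time_s: 4.0
position: [0.5621, 0.1765, 0.2737]
tool_rot: [[-0.835, -0.323, 0.446], [-0.285, 0.946, 0.152], [-0.471, -0.0, -0.882]]
ft_force: [-6.4, 1.0, 7.3]
grip_width: 0.0107
gripper_force: 79.3
```

```bash
python3 -m creep '0 0 0 0 0 -0.2 5;0 0 0 0 0 -0.5 5;0 0 0 0 0 -0.75 5;0 0 0 0 0 -0.75 5;0 0 0 0.6 0 -1.07 5;0 0 0 1.5 0 -1.55 5;0 0 0 2.6 0 -2.13 5;0 0 0 3.53 0 -2.63 5;0 0 0 3.53 0 -2.63 5' 80
python3 - <<'E'
from h import *
# above the square housing, level, cover origin at z .115 (rim .06) -> grasp .168; tool x=-cover x, yaw -7
plan(axes(-7,0,-1),[.5452,-.056,.115+.053])
plan(axes(-7,0,-1),[.5452,-.056,.24])
E
```

```text
time_s: 4.9
position: [0.4356, 0.1337, 0.2918]
tool_rot: [[-0.838, -0.323, 0.441], [-0.285, 0.947, 0.151], [-0.466, 0.001, -0.885]]
ft_force: [-0.4, 0.3, -1.9]
grip_width: 0.0105
gripper_force: 78.0
turn [0.789 3.411 3.162] shift [-1.737 -7.163 -0.257] tcp [ 0.545 -0.056  0.323]
turn [0.789 3.411 3.162] shift [-2.855 -7.161 -2.38 ] tcp [ 0.545 -0.056  0.395]
```

```bash
python3 -m creep '0 0 0 -0.6 0 -1.2 5;0.3 1 1 -1.2 -1 -2.0 5;0.79 3.41 3.16 -2.85 -7.16 -2.38 5;0.79 3.41 3.16 -2.85 -7.16 -2.38 5;0.79 3.41 3.16 -2.85 -7.16 -2.38 5;0.79 3.41 3.16 -2.85 -7.16 -2.38 5;0.79 3.41 3.16 -2.85 -7.16 -2.38 5;0.79 3.41 3.16 -2.85 -7.16 -2.38 5;0.79 3.41 3.16 -2.85 -7.16 -2.38 5;0.79 3.41 3.16 -2.85 -7.16 -2.38 5' 80
cat > look.py <<'E'
from fit import *
def blue(im): im=im.astype(int); return (im[...,0]>im[...,2]*1.6)&(im[...,0]>40)
def look(tag,hx,hy,r=.09):
    """cover top & skirt seen by each camera near (hx,hy), plus housing"""
    print("tcp",np.array(env.observe()["position"]).round(4),np.array(env.observe()["ft_force"]).round(1))
    for n in ("top","scene","wrist"):
        p=get_image(n); W=pts(p); im=p["image"]; cv2.imwrite(f"pics/{n}_{tag}.png",im); np.savez(f"{n}_{tag}.npz",W=W,im=im)
        near=np.hypot(W[...,0]-hx,W[...,1]-hy)<r
        m=blue(im)&near
        if m.sum()>50:
            P=W[m]; z=P[:,2]; h,e=np.histogram(z,np.arange(0,.45,.002)); zt=e[h.argmax()]+.001
            print(n,"blue",m.sum(),"top z",zt.round(4),rect(P[abs(z-zt)<.004]), "all",rect(P),"z",np.percentile(z,[1,99]).round(4))
            T=P[abs(z-zt)<.006]; A=np.c_[T[:,:2]-T[:,:2].mean(0),np.ones(len(T))]; c=np.linalg.lstsq(A,T[:,2],rcond=None)[0]; print("   tilt slopes",c.round(4))
        m=~blue(im)&near&(abs(W[...,2]-.06)<.006)
        if m.sum()>30: print(n,"rim",m.sum(),rect(W[m]))
E
python3 -c "
from look import *
look('a',.545,-.056)"
```

```text
time_s: 5.9
position: [0.5476, -0.0545, 0.3955]
tool_rot: [[-0.993, 0.12, 0.004], [0.12, 0.993, 0.0], [-0.004, 0.001, -1.0]]
ft_force: [-0.2, 0.2, -2.6]
grip_width: 0.0105
gripper_force: 78.9
tcp [ 0.5476 -0.0545  0.3955] [-0.2  0.2 -2.6]
top blue 441 top z 0.217 (array([502.6, -42.7]), array([103. ,  37.3]), 71.1) all (array([502.6, -42.7]), array([103. ,  37.3]), 71.1) z [0.2123 0.4847]
   tilt slopes [-0.0136  0.0019  0.2175]
scene blue 1363 top z 0.217 (array([546. , -51.4]), array([117.6, 121. ]), 82.2) all (array([546.2, -51.5]), array([117.6, 121.4]), 82.2) z [0.1905 0.2494]
   tilt slopes [ 0.0021 -0.0017  0.2172]
scene rim 352 (array([546.1, -54.8]), array([107.8, 110. ]), 82.1)
wrist blue 36536 top z 0.217 (array([547.4, -54.2]), array([115.5, 116. ]), 83.2) all (array([547.3, -54.2]), array([115.5, 116.1]), 83.2) z [0.195  0.2514]
   tilt slopes [5.000e-03 1.000e-04 2.167e-01]
wrist rim 636 (array([499.8, -49.3]), array([103.9,  10.6]), 83.0)
```

```bash
python3 -m creep '0 0 0 0.05 -0.035 1 5;0 0 0 0.05 -0.035 2 5;0 0 0 0.05 -0.035 3 5;0 0 0 0.05 -0.035 3.7 5;0 0 0 0.05 -0.035 3.97 5;0 0 0 0.05 -0.035 3.97 5;0 0 0 0.05 -0.035 3.97 5' 80
python3 -c "
from look import *
look('b',.545,-.056)"
```

```text
time_s: 6.75
position: [0.5471, -0.0563, 0.2775]
tool_rot: [[-0.993, 0.121, 0.006], [0.121, 0.993, -0.001], [-0.006, 0.0, -1.0]]
ft_force: [0.3, -0.4, -2.1]
grip_width: 0.0108
gripper_force: 78.8
tcp [ 0.5471 -0.0563  0.2775] [ 0.3 -0.4 -2.1]
top blue 288 top z 0.099 (array([505.8, -46.3]), array([102.4,  26.3]), 70.2) all (array([505.8, -46.3]), array([102.4,  26.3]), 70.2) z [0.0938 0.3676]
   tilt slopes [ 0.0029 -0.0031  0.0992]
scene blue 1208 top z 0.099 (array([545.4, -54.9]), array([117.3, 117.8]), 82.8) all (array([546. , -54.5]), array([118. , 118.9]), 82.6) z [0.0722 0.1305]
   tilt slopes [ 0.0069 -0.0047  0.0993]
scene rim 90 (array([548. , -53.4]), array([104.9, 104.3]), 83.8)
wrist blue 36454 top z 0.099 (array([547., -56.]), array([115.8, 115.6]), 83.0) all (array([547., -56.]), array([115.7, 115.6]), 83.1) z [0.0771 0.1334]
   tilt slopes [ 0.0068 -0.0005  0.0986]
```

View pics/wrist_b.png

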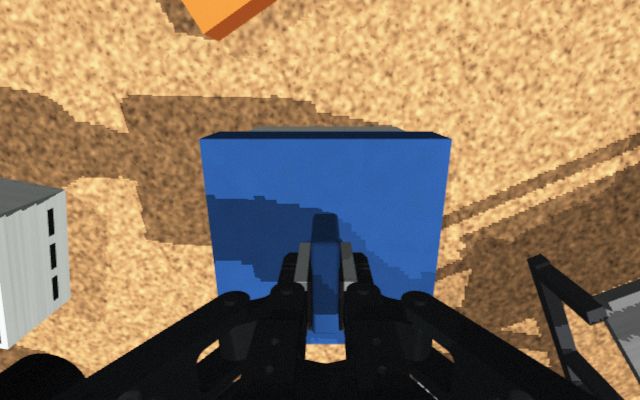

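The cover hangs level just over the square housing, with its wall edge at rows 130–140 and the housing's front showing behind it. By the wrist camera it is about 1 mm off centre and leans 0.4°. I'll correct both and lower gently while watching the force.

```bash
python3 -m creep '0 0.045 0 -0.01 0.027 0.05 5;0 0.045 0 -0.01 0.027 0.15 5;0 0.045 0 -0.01 0.027 0.25 5;0 0.045 0 -0.01 0.027 0.33 5;0 0.045 0 -0.01 0.027 0.4 5;0 0.045 0 -0.01 0.027 0.45 5;0 0.045 0 -0.01 0.027 0.45 5' 80
python3 -c "
from look import *
p=get_image('wrist');W=pts(p);m=blue(p['image'])&(np.hypot(W[...,0]-.546,W[...,1]+.055)<.09);P=W[m];T=P[P[:,2]<.1];zt=np.median(T[:,2]);print(zt,rect(T[abs(T[:,2]-zt)<.004]))"
```

```text
time_s: 7.6
position: [0.5473, -0.0556, 0.2626]
tool_rot: [[-0.993, 0.122, -0.002], [0.122, 0.993, 0.001], [0.002, 0.001, -1.0]]
ft_force: [0.0, -0.3, -2.2]
grip_width: 0.0104
gripper_force: 78.8
0.08381521332571831 (array([545.4, -55.1]), array([115.3, 115.4]), 83.0)
```

```bash
python3 -m creep '0 0 0 0 0 0.1 5;0 0 0 0 0 0.2 5;0 0 0 0 0 0.3 5;0 0 0 0 0 0.36 5;0 0 0 0 0 0.42 5;0 0 0 0 0 0.48 5;0 0 0 0 0 0.54 5;0 0 0 0 0 0.6 5;0 0 0 0 0 0.65 5;0 0 0 0 0 0.68 5;0 0 0 0 0 0.7 5;0 0 0 0 0 0.7 5' 80
```

```text
time_s: 8.85
position: [0.5472, -0.0556, 0.2428]
tool_rot: [[-0.993, 0.121, -0.001], [0.121, 0.993, 0.0], [0.001, 0.0, -1.0]]
ft_force: [-2.7, 0.8, 7.4]
grip_width: 0.0109
gripper_force: 80.4
```

```bash
python3 -m creep '0 0 0 0 0 0.03 5;0 0 0 0 0 0.06 5;0 0 0 0 0 0.09 5;0 0 0 0 0 0.09 5' 80;python3 -c "
from look import *
p=get_image('wrist');W=pts(p);m=blue(p['image'])&(np.hypot(W[...,0]-.546,W[...,1]+.055)<.09);P=W[m];T=P[P[:,2]<.08];zt=np.median(T[:,2]);print(zt,rect(T[abs(T[:,2]-zt)<.004]))
A=np.c_[T[:,:2]-T[:,:2].mean(0),np.ones(len(T))][abs(T[:,2]-zt)<.004]; print(np.linalg.lstsq(A,T[abs(T[:,2]-zt)<.004][:,2],rcond=None)[0])"
```

```text
time_s: 9.25
position: [0.547, -0.0554, 0.2416]
tool_rot: [[-0.993, 0.121, -0.0], [0.121, 0.993, -0.0], [0.0, -0.0, -1.0]]
ft_force: [-10.3, 1.2, 20.8]
grip_width: 0.0105
gripper_force: 82.6
0.06278233456186251 (array([545.6, -55. ]), array([115.3, 115.4]), 83.0)
[1.57376747e-03 7.76973505e-05 6.27876600e-02]
```

```bash
python3 -m creep '0 0 0 0 0 -0.04 20;0 0 0 0 0 -0.04 45;0 0 0 0 0 -0.04 45;0 0 0 0 0 -0.04 45;0 0 0 0 0 -0.04 45;0 0 0 0 0 -0.7 45;0 0 0 0 0 -1.9 60;0 0 0 0 0 -3.5 60;0 0 0 0 0 -4.5 60;0 0 0 0 0 -4.5 60' 80
python3 - <<'E'
from look import *
for n in ("scene","wrist"):
    p=get_image(n);W=pts(p);m=blue(p['image'])&(np.hypot(W[...,0]-.546,W[...,1]+.055)<.09);T=W[m];T=T[T[:,2]<.15];zt=np.median(T[:,2]);k=abs(T[:,2]-zt)<.004
    print(n,k.sum(),zt,rect(T[k]))
f=np.load("w1.npz"); W=f["W"]; R=axes(YR,28,1); o=rack(-.009,.080,.089)
C=(W-o)@np.stack([R[:,0],-R[:,1],-R[:,2]],1); b=blue(f["im"])&(abs(C[...,0])<.08)&(abs(C[...,1])<.055)
for lo,hi in ((.024,.036),(.058,.07)):
    m=b&(C[...,2]>lo)&(C[...,2]<hi); print(m.sum(),rect(C[m]),np.median(C[m],0).round(4))
n=np.array([-np.sin(np.radians(28)),np.cos(np.radians(28))])
for d in (.1,0): k=n*(.0545+d); plan(axes(YR,28,-1),rack(-.009+k[0],.080,.089+k[1]))
E
```

```text
time_s: 10.3
position: [0.5477, -0.0557, 0.3784]
tool_rot: [[-0.993, 0.121, 0.006], [0.121, 0.993, -0.002], [-0.006, -0.001, -1.0]]
ft_force: [0.6, -0.7, -1.0]
grip_width: 0.0596
gripper_force: 0.0
scene 1093 0.06316538883725553 (array([544.6, -53.8]), array([117.4, 117.7]), 83.3)
wrist 14688 0.06290456095691466 (array([545.7, -55. ]), array([114.5, 115. ]), 83.1)
10888 (array([-1.3,  1.3]), array([114.7,  76.3]), 0.1) [-0.017  -0.0076  0.0307]
1339 (array([-1.4,  1.1]), array([43.7, 13.5]), 0.2) [-0.003  -0.0012  0.0642]
turn [-0.782 -3.451 -3.159] shift [ 4.265 12.034  0.412] tcp [0.464 0.318 0.362]
turn [-0.782 -3.451 -3.159] shift [ 2.852 12.713  3.353] tcp [0.509 0.333 0.274]
```

```bash
python3 -m creep '-0.78 -3.45 -3.16 4.27 12.03 0.41 60;-0.78 -3.45 -3.16 4.27 12.03 0.41 60;-0.78 -3.45 -3.16 4.27 12.03 0.41 60;-0.78 -3.45 -3.16 4.27 12.03 0.41 60;-0.78 -3.45 -3.16 4.27 12.03 0.41 60;-0.78 -3.45 -3.16 4.27 12.03 0.41 60;-0.78 -3.45 -3.16 4.27 12.03 0.41 60;-0.78 -3.45 -3.16 4.27 12.03 0.41 60;-0.78 -3.45 -3.16 4.27 12.03 0.41 60;-0.78 -3.45 -3.16 4.27 12.03 0.41 60;-0.78 -3.45 -3.16 4.27 12.03 0.41 60;-0.78 -3.45 -3.16 4.27 12.03 0.41 60' 80
python3 - <<'E'
from look import *
p=get_image("wrist"); W=pts(p)
R=axes(YR,28,1); o=rack(-.009,.080,.089)
C=(W-o)@np.stack([R[:,0],-R[:,1],-R[:,2]],1); b=blue(p["image"])&(abs(C[...,0])<.08)&(abs(C[...,1])<.055)
for lo,hi in ((.024,.036),(.058,.07)):
    m=b&(C[...,2]>lo)&(C[...,2]<hi); print(m.sum(),rect(C[m]),np.median(C[m],0).round(4))
n=np.array([-np.sin(np.radians(28)),np.cos(np.radians(28))])
k=n*.0545; plan(axes(YR,28,-1),rack(-.009+k[0],.080,.089+k[1]))
E
```

```text
time_s: 11.6
position: [0.4647, 0.3171, 0.3619]
tool_rot: [[-0.837, -0.321, 0.444], [-0.283, 0.947, 0.15], [-0.468, -0.0, -0.884]]
ft_force: [-0.4, 0.0, -0.1]
grip_width: 0.0604
gripper_force: 0.0
11584 (array([-1.1,  1.4]), array([115. ,  74.8]), 0.1) [-0.0106  0.0005  0.0308]
1008 (array([-1.5,  1.9]), array([11.7, 43.7]), 89.8) [-0.003   0.0018  0.0646]
turn [-0.006 -0.006 -0.01 ] shift [0.    0.043 3.334] tcp [0.509 0.333 0.274]
```

```bash
python3 -m creep '0 0 0 0.04 0.095 1.2 60;0 0 0 0.04 0.095 2.2 60;0 0 0 0.04 0.095 2.9 60;0 0 0 0.04 0.095 3.33 50;0 0 0 0.04 0.095 3.33 30;0 0 0 0.04 0.095 3.33 5;0 0 0 0.04 0.095 3.33 5;0 0 0 0.04 0.095 3.33 5;0 0 0 0.04 0.095 3.33 5;0 0 0 0.04 0.095 3.33 5;0 0 0 0.04 0.095 3.33 5;0 0 0 0.04 0.095 3.33 5' 80; python3 -m creep '0 0 0 0 0 -0.2 5;0 0 0 0 0 -0.5 5;0 0 0 0 0 -0.75 5;0 0 0 0 0 -0.75 5;0 0 0 0.6 0 -1.07 5;0 0 0 1.5 0 -1.55 5;0 0 0 2.6 0 -2.13 5;0 0 0 3.53 0 -2.63 5;0 0 0 3.53 0 -2.63 5' 80
python3 - <<'E'
from h import *
plan(axes(-18.7,0,-1),[.5565,-.3080,.25])
E
```

```text
time_s: 12.85
position: [0.5064, 0.3355, 0.2748]
tool_rot: [[-0.835, -0.322, 0.446], [-0.284, 0.947, 0.152], [-0.471, -0.0, -0.882]]
ft_force: [-4.5, -3.0, 6.6]
grip_width: 0.0107
gripper_force: 79.3
time_s: 13.75
position: [0.3797, 0.2926, 0.293]
tool_rot: [[-0.838, -0.323, 0.44], [-0.286, 0.946, 0.15], [-0.465, -0.0, -0.885]]
ft_force: [0.8, -0.2, -1.7]
grip_width: 0.0106
gripper_force: 78.3
turn [1.132 3.339 4.602] shift [ -0.937 -20.853  -3.703] tcp [ 0.556 -0.308  0.405]
```

```bash
python3 -m creep '0 0 0 -0.6 0 -1.2 5;0.3 1 1 -1.2 -1.5 -2.4 5;1.13 3.34 4.6 -0.94 -20.85 -3.7 5;1.13 3.34 4.6 -0.94 -20.85 -3.7 5;1.13 3.34 4.6 -0.94 -20.85 -3.7 5;1.13 3.34 4.6 -0.94 -20.85 -3.7 5;1.13 3.34 4.6 -0.94 -20.85 -3.7 5;1.13 3.34 4.6 -0.94 -20.85 -3.7 5;1.13 3.34 4.6 -0.94 -20.85 -3.7 5;1.13 3.34 4.6 -0.94 -20.85 -3.7 5;1.13 3.34 4.6 -0.94 -20.85 -3.7 5;1.13 3.34 4.6 -0.94 -20.85 -3.7 5' 80
python3 - <<'E'
from h import *
plan(axes(-18.7,0,-1),[.5565,-.3080,.24])
E
```

```text
time_s: 14.95
position: [0.5342, -0.2237, 0.3991]
tool_rot: [[-0.947, 0.322, 0.004], [0.322, 0.947, 0.002], [-0.003, 0.003, -1.0]]
ft_force: [0.4, 0.6, -2.2]
grip_width: 0.0109
gripper_force: 78.6
turn [ 0.024  0.025 -0.007] shift [-1.607 -2.423  0.143] tcp [ 0.556 -0.308  0.395]
```

```bash
python3 -m creep '0 0 0 -1.2 -1.8 0 5;0 0 0 -1.55 -2.3 0.1 5;0 0 0 -1.55 -2.3 0.1 5;0 0 0 -1.55 -2.3 0.1 5' 80
python3 -c "
from look import *
look('c',.556,-.308)"
```

```text
time_s: 15.35
position: [0.5558, -0.3023, 0.3951]
tool_rot: [[-0.947, 0.322, 0.003], [0.322, 0.947, 0.003], [-0.002, 0.004, -1.0]]
ft_force: [-0.2, 0.7, -2.0]
grip_width: 0.0107
gripper_force: 78.6
tcp [ 0.5558 -0.3023  0.3951] [-0.2  0.7 -2. ]
top blue 194 top z 0.215 (array([ 560.1, -297.3]), array([119.5,  37.1]), 20.5) all (array([ 557.5, -289.9]), array([119.7,  52.7]), 20.5) z [0.1877 0.3548]
   tilt slopes [ 0.007  -0.0361  0.2155]
top rim 38 (array([ 577.9, -284.8]), array([ 6.5, 76.1]), 69.8)
scene blue 1016 top z 0.215 (array([ 553.9, -299.8]), array([ 81.1, 117.4]), 71.1) all (array([ 550.8, -314.1]), array([111.2, 120.4]), 71.5) z [0.1869 0.3953]
   tilt slopes [-0.0039 -0.0106  0.2153]
scene rim 275 (array([ 557. , -308.5]), array([ 71.9, 106. ]), 71.1)
wrist blue 22917 top z 0.215 (array([ 555.4, -300. ]), array([ 75.1, 115.7]), 71.3) all (array([ 546.9, -325.1]), array([128.1, 115.6]), 71.3) z [0.1929 0.2502]
   tilt slopes [0.0059 0.0015 0.2154]
wrist rim 354 (array([ 510.3, -291.9]), array([63.4,  4.5]), 71.1)
```

View pics/wrist_c.png

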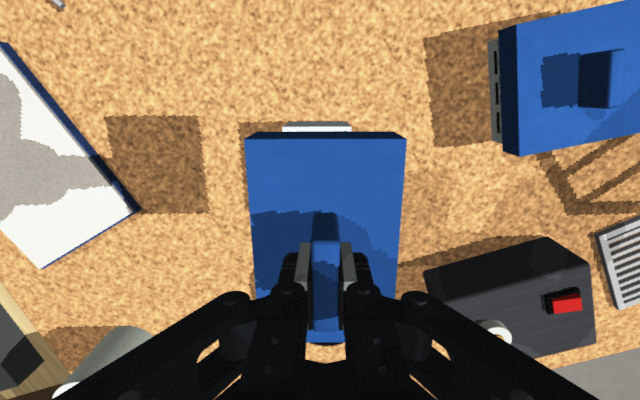

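The narrow cover at (325,200) hangs over its housing, whose rim shows at (318,127), and the tester at (515,290) is clear. It needs about 8 mm in −y, so I'll correct that and the lean while going down.

```bash
python3 -m creep '0.025 0.027 0 -0.168 -0.214 1 5;0.025 0.027 0 -0.168 -0.214 2 5;0.025 0.027 0 -0.168 -0.214 3 5;0.025 0.027 0 -0.168 -0.214 3.6 5;0.025 0.027 0 -0.168 -0.214 3.85 5;0.025 0.027 0 -0.168 -0.214 3.85 5;0.025 0.027 0 -0.168 -0.214 3.85 5;0.025 0.027 0 -0.168 -0.214 3.85 5' 80
cat > cov.py <<'E'
from look import *
def cov(hx,hy,n="wrist"):
    p=get_image(n);W=pts(p);m=blue(p['image'])&(np.hypot(W[...,0]-hx,W[...,1]-hy)<.075);T=W[m];T=T[T[:,2]<.25];zt=np.median(T[:,2]);T=T[abs(T[:,2]-zt)<.004]
    A=np.c_[T[:,:2]-T[:,:2].mean(0),np.ones(len(T))]; print(n,"top",zt.round(4),rect(T),np.linalg.lstsq(A,T[:,2],rcond=None)[0][:2].round(4))
E
python3 -c "
from cov import *
cov(.557,-.308); print(env.observe()['position'])
cov(.557,-.308,'scene')"
```

```text
time_s: 16.3
position: [0.559, -0.3089, 0.2819]
tool_rot: [[-0.947, 0.321, 0.001], [0.321, 0.947, -0.002], [-0.002, -0.001, -1.0]]
ft_force: [0.2, -0.1, -1.7]
grip_width: 0.0107
gripper_force: 78.7
wrist top 0.1015 (array([ 558.4, -308.7]), array([ 74.9, 116.3]), 71.5) [ 0.0022 -0.0016]
[ 0.55890357 -0.30890079  0.2817328 ]
scene top 0.1009 (array([ 557.2, -307.1]), array([ 82.2, 116.4]), 70.4) [-0.0039 -0.0081]
```

```bash
python3 -m creep '0 0 0 0.035 0.003 0.05 5;0 0 0 0.035 0.003 0.15 5;0 0 0 0.035 0.003 0.25 5;0 0 0 0.035 0.003 0.35 5;0 0 0 0.035 0.003 0.45 5;0 0 0 0.035 0.003 0.53 5;0 0 0 0.035 0.003 0.57 5;0 0 0 0.035 0.003 0.57 5' 80
python3 -c "
from cov import *
cov(.557,-.308)"
```

```text
time_s: 17.2
position: [0.5578, -0.3085, 0.2632]
tool_rot: [[-0.947, 0.321, -0.001], [0.321, 0.947, 0.0], [0.001, -0.0, -1.0]]
ft_force: [-0.6, 0.5, -1.4]
grip_width: 0.0108
gripper_force: 78.7
wrist top 0.0828 (array([ 556.8, -308.1]), array([ 75.1, 116. ]), 71.2) [-0.0003 -0.    ]
```

The skirt is past the rim without contact force, so I'll press down as before.

```bash
python3 -m creep '0 0 0 0 0 0.1 5;0 0 0 0 0 0.2 5;0 0 0 0 0 0.3 5;0 0 0 0 0 0.36 5;0 0 0 0 0 0.42 5;0 0 0 0 0 0.48 5;0 0 0 0 0 0.54 5;0 0 0 0 0 0.6 5;0 0 0 0 0 0.65 5;0 0 0 0 0 0.68 5;0 0 0 0 0 0.71 5;0 0 0 0 0 0.71 5' 80;  python3 -m creep '0 0 0 0 0 0.02 5;0 0 0 0 0 0.04 5;0 0 0 0 0 0.05 5;0 0 0 0 0 0.05 5' 80
python3 -c "
from cov import *
cov(.557,-.308)"
```

```text
time_s: 18.45
position: [0.5577, -0.3084, 0.2434]
tool_rot: [[-0.947, 0.321, -0.0], [0.321, 0.947, -0.001], [-0.0, -0.001, -1.0]]
ft_force: [-3.7, 1.1, 8.4]
grip_width: 0.0108
gripper_force: 80.2
time_s: 18.85
position: [0.5576, -0.3083, 0.2433]
tool_rot: [[-0.947, 0.321, 0.0], [0.321, 0.947, -0.001], [-0.001, -0.001, -1.0]]
ft_force: [-7.8, 4.7, 17.7]
grip_width: 0.0104
gripper_force: 81.6
wrist top 0.0629 (array([ 556.5, -308.1]), array([ 74.9, 115.5]), 71.2) [ 0.0018 -0.0003]
```

Home: the top is at 62.9 mm and the force rises with no further travel. Now I'll release, withdraw and check.

```bash
python3 -m creep '0 0 0 0 0 -0.04 20;0 0 0 0 0 -0.04 45;0 0 0 0 0 -0.04 45;0 0 0 0 0 -0.04 45;0 0 0 0 0 -0.04 45;0 0 0 0 0 -0.7 45;0 0 0 0 0 -1.9 60;0 0 0 0 0 -3.5 60;0 0 0 0 0 -4.5 60;0 0 0 0 0 -4.5 60;0 0 0 0 0 -4.5 60' 80
python3 -c "
from cov import *
cov(.557,-.308); cov(.557,-.308,'scene'); cov(.546,-.055,'scene'); cov(.546,-.055,'top'); print(env.observe()['ft_force'])
p=get_image('scene'); cv2.imwrite('pics/end.png',p['image'])"
```

```text
time_s: 20.0
position: [0.5578, -0.3084, 0.3754]
tool_rot: [[-0.947, 0.321, -0.0], [0.321, 0.947, -0.0], [0.0, -0.0, -1.0]]
ft_force: [0.0, -0.6, -0.9]
grip_width: 0.0598
gripper_force: 0.0
wrist top 0.0629 (array([ 556.6, -308. ]), array([ 74.3, 114.7]), 71.3) [0.001  0.0001]
scene top 0.0629 (array([ 555.1, -305.4]), array([ 79.1, 116. ]), 70.5) [ 0.001  -0.0018]
scene top 0.0634 (array([544.5, -53.2]), array([117.2, 117.3]), 84.5) [ 0.0005 -0.0001]
top top 0.0638 (array([546. , -55.2]), array([112.4, 112.5]), 83.0) [0.001 0.001]
[-0.62125803  0.12001245 -0.3772453 ]
```

View pics/end.png

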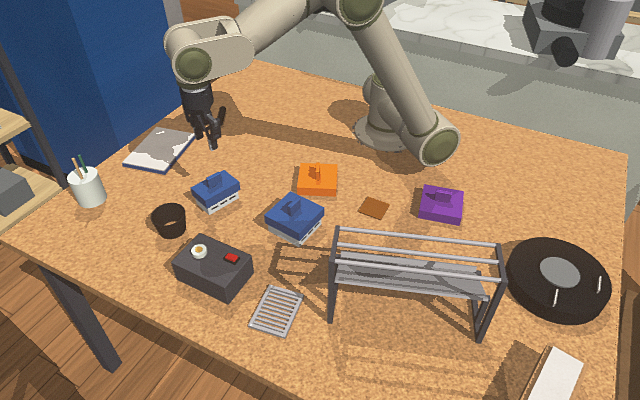

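Both covers sit level on their housings, the square at (295,215) and the narrow at (216,188). The gripper is clear and the other items are where they were.

```bash
python3 -c "
from rig import job
print(job.close_job())"
```

```text
the job is handed in; nothing more can be done
None
```

Both covers are on their own housings, measured level and fully home, then released; the job is handed in at about 20 s, with no verdict returned.

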